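# Pin the mallet-head carriage and bring the countersink upright over the screw hole

## Robot

A 6-joint arm with a two-finger parallel gripper is mounted at the origin on the work surface. World frame = base frame: x ahead of the robot, y to its left, z up, the work surface at z = 0. Lengths are in mm, angles in degrees, forces in N, time in s.
With the tool pointing down it reaches from about 350 to 850 mm from the base axis. Payload 8.1 kg.
Tool frame: the origin (TCP) lies midway between the tips of the shut fingers; the grasp point (between the pads) lies 19 mm behind it (r.grasp_offset is the distance from the TCP to the grasp point, in mm); z points along the fingers, x is the direction in which the jaws open and shut, and the axes are right-handed (so a half turn about z gives the same grasp; the last joint's range is limited). The gripper opens to 85 mm and grips with 20 to 120 N. Pads are 22 mm wide; open, the fingers measure 114 mm over their backs; the gripper's body (76 mm by 85 mm) begins 54 mm behind the grasp point. The pads swing forward as they close: fully open they stand 13 mm farther back than shut.
Start: joints at [-70.783, 7.471, 85.268, -0, 87.261, -4.893], TCP at [245.114, -547.653, 231.292] pointing down, gripper open.
Joint ranges: [-169.43, 169.43], [-51.17, 129.36], [1.28, 143.12], [-76.62, 256.62], [0, 156.53], [-152.29, 152.29]. Speed limits (degrees/s): [136.94, 136.94, 159.86, 180, 180, 180].

## Interface

Orientations are given as [roll, pitch, yaw] about the fixed x, y, z axes, in that order (R = Rz(yaw) Ry(pitch) Rx(roll)).
In Python, from bench import r, optics, hand_in gives the robot as it stands.
- The arm moves only by the shell command python3 -m pendant 'ROWS' [FORCE]. ROWS is JSON, a list of rows, each a list of 5 numbers: the opening, from 0 (shut) to 1 (fully open), then the shift along the tool's x, y, z in mm, then the turn about the tool's z in degrees. A call has 1 to 10 rows; each row shifts and turns the commanded pose from where the row before left it, along the tool's axes as they then stand; what a row does not reach is not made up. A row lasts 1/10 s, in which the tool goes at most 50 mm and 8.59 degrees, less where a joint would pass 70% of its speed; a pose out of reach is approached as far as the arm can. A call with a gripper value outside its range is refused whole. The fingers move at their own pace and stop on an object; FORCE is the grip in N (left out, the last holds). Time passes only in rows, so rows that do not move let the fingers close. It gives the time, the measured TCP pose, the force and the opening at its end, in the units of the state.
- r.sense(): the state, without advancing time (a new reading comes with each control period).
- optics.snapshot(name): name is "scene" or "top" or "wrist"; returns (picture, depth): 480x640x3 uint8, blue, green, red; 480x640 float32, mm along the optical axis (not along the pixel's ray), 0 where there is no reading.
- optics.camera_params(name): a dict with "camera_matrix" (3x3 intrinsics, pixels), "eye" and "orientation" of the camera in the world. Camera axes: x right, y down, z forward; pixel columns grow to the right and rows downward; lengths in mm; the calibration is good to about 2 mm. A picture is of the moment at which its call begins: read the wrist's pose just before it. camera_params takes no time and is no camera call; for the wrist camera it gives the pose at the moment of the call.
- hand_in(): hands the job in, once; it reports no verdict.
Trained networks look in the newest picture that a camera, given by its name, has taken for a name from the list of things; names that differ only in an ending like _2 or _b are one class to them, and where a whole thing is asked for, a point or a joint stands for the part that bears it (a point fixed in the world has none). Each returns a list of dicts, best first, with "score" (0 to 1); they miss things now and then, are a little off and sometimes report something else, mostly with a low value. They report only what shows in the picture. A call takes as long as a camera call. They do not tell look-alikes from the thing itself.
- optics.search_frame(camera, query): "at" ([x, y, z] in mm, in world coordinates, good to about 4 mm: the middle of the surface that is visible of it).
The state is a dict: "time": time; "joint_pos": joint angles; "qd": joint speeds; "joint_efforts": joint torques, N m; "tool_pos": TCP position; "tcp_rot": TCP orientation; "ft_force": force on the tool from outside, world axes, zero at the start; "wrist_torque": the same for the moment, N m; "finger_gap": finger opening in mm.
Only numpy, scipy, OpenCV 4.12 (cv2) and the standard library are available. Lean on these libraries where they do the work, as an engineer would, in place of code of your own. Each camera call takes 0.05 s, during which the arm holds its last target. There are 200 camera calls.

## Task

First take the headed locking pin out of its block and push it down through the fork and lug at the end of the slide rail until its head is fully home on the fork, and let go of it, so that the carriage with the clamped mallet head cannot creep. Then draw the hand countersink out of its slanted holster, turn it upright with its point straight down, and hold it still and raised, its point a few centimetres (about three) straight above the screw hole in the middle of the mallet head, without ever letting it touch the head or its carriage. Finish while holding it there, with the carriage still home and pinned, and leave the resin disc, the white stone and the grease tin where they are.

Things in the scene. Friction and masses are not known exactly. Their poses are not given: they have to be found in the camera images.
- rail: fixed steel slide rail, base plate 64 x 392 x 10 mm, lying across in front of the robot. Origin on the slab below the screw hole (carriage home); y along the rail away from the fork, z up. Fork at its -y end, 182 mm from the origin: two level ears 42 x 50 mm, 10 mm thick, undersides 22 and 48 mm above the slab, the carriage's lug between them. Mallet head ends 67 mm from the pin hole.
- fork_hole (a point): centre of the mouth of the upright pin hole, on top of the fork's upper ear, 58 mm above the slab. Round hole about 12.5 mm across, straight down through upper ear, lug and lower ear (to 22 mm above the slab); axes as rail. Lug and fork holes line up while the carriage is home.
- carriage (a joint): slide of the carriage along the rail in m: 0 = home (at its stop, lug in the fork, holes lined up), which is how it starts; grows as it slides away from the fork, to 0.05. It slides easily (about 1 N); nothing but the pin locks it.
- screw_hole (a point): centre of the mouth of the screw hole, 10 mm across and 35 mm deep, in the middle of the upper side of the teak mallet head (57 x 57 mm, 230 mm long, along the rail, clamped in the carriage). That side is 99 mm above the slab, z up. Clamp cheeks and screw stay below 70 mm; the screw reaches 95 mm out on the far side.
- pin_block: fixed aluminium block 60 x 50 mm, 48 mm high, with one upright hole in the middle in which the pin is parked. Origin under its centre on the slab.
- pin: loose steel locking pin, about 70 g, upright in the block. Origin at the centre of its foot, z towards the head. Shank 10 mm thick, 42 mm long, foot chamfered; head: collar 28 mm wide from 42 to 45 mm, then a round knurled knob 24 mm wide from 45 to 70 mm. Parked: foot 6 mm above the slab, collar on the block, top at 76 mm. Home in the fork: collar on the upper ear, foot 16 mm above the slab.
- holster: fixed iron holster: base plate 110 x 70 x 14 mm and a tube leaning 35 degrees from upright, mouth up and towards the robot (the body's -x). Tube 34 mm wide outside, 24 mm bore, mouth centre 46 mm towards -x from the origin and 96 mm above the slab. Origin on the slab, z up. The countersink sits in it coaxially, with about 1 mm of play.
- countersink: loose hand countersink, about 160 g, 168 mm long, handle sticking out of the tube up and towards the robot. Origin at its cutting point, z from point to handle end. Steel cutter 21 mm wide (0 to 18 mm), 10 mm shank, 22 mm ferrule to 68 mm, 32 mm flange to 73 mm resting on the tube's mouth, straight round wooden handle 26 mm thick from 74 to 162 mm. Slides out along z; 68 mm is inside the tube.
- face_disc: bystander: bone-coloured resin disc 52 mm across, 10 mm thick, flat on the slab; origin under its centre.
- stone: bystander: white ceramic stone 110 x 36 x 20 mm lying on the slab; origin under its centre, x along it.
- grease_tin: bystander: round tin 71 mm across, 44 mm high; origin under its centre.
There are look-alikes about, which are no part of the job. What is meant by the countersink is not black or blue, and is the smaller of those in its own colour.

How it is judged:
By the outcome, as a careful person would: the job done as asked, in the order asked, and still so for the second after the job is handed in, while the arm keeps its last pose, push and grip.
It also fails if it takes over 61 s, if anything falls off the work surface, if the arm or the gripper's body presses on something with over 40 N, if the wrist force passes 120 N, or if a joint passes its speed limit or range.

## Working session

There is one attempt and no reset: what is moved stays moved. The work goes in short steps, Python scripts to look and compute and a shell command to move; the robot and the scene stay as the last step left them, time stands still between calls to the robot, and variables do not carry over. Pictures are saved under pics/ and viewed, about 8 in all and at most 12, crops included, and the job is handed in when it is done.

```bash
ls; mkdir -p pics
python3 - <<'E'
from bench import r, optics
import cv2, numpy as np
s=r.sense(); print({k:np.round(v,2).tolist() for k,v in s.items()}, r.grasp_offset)
for c in ["scene","top"]:
    p,d=optics.snapshot(c); cv2.imwrite(f"pics/{c}0.png",p); np.save(f"pics/{c}0.npy",d)
    k=optics.camera_params(c); print(c,{a:np.round(b,3).tolist() if not isinstance(b,str) else b for a,b in k.items()})
    for q in ["rail","fork_hole","screw_hole","pin_block","pin","holster","countersink","face_disc","stone","grease_tin"]:
        try: print(q,[(np.round(o["at"],0).tolist(),round(o["score"],2)) for o in optics.search_frame(c,q)])
        except Exception as e: print(q,e)
E
```

```text
pics
{'time': 0.0, 'joint_pos': [-70.78, 7.51, 85.33, 0.0, 87.26, -4.89], 'qd': [0.05, 0.01, 0.04, 0.02, -0.01, -0.03], 'joint_efforts': [0.0, -56.94, -50.06, 0.0, 0.01, -0.0], 'tool_pos': [244.92, -547.13, 230.24], 'tcp_rot': [-179.99, 0.11, -65.89], 'ft_force': [0.36, 0.4, 0.27], 'wrist_torque': [0.05, -0.0, 0.02], 'finger_gap': 85.4} 18.700000000000003
scene {'camera_matrix': [[434.426, 0.0, 318.419], [0.0, 434.426, 236.704], [0.0, 0.0, 1.0]], 'eye': [824.495, 352.382, 1028.147], 'orientation': [-147.0, -0.582, 134.855]}
rail [([681.0, 37.0, 70.0], 0.81)]
fork_hole [([680.0, 43.0, 73.0], 0.98), ([686.0, 38.0, 98.0], 0.6)]
screw_hole [([684.0, 38.0, 93.0], 0.62)]
pin_block [([556.0, 340.0, 46.0], 0.88), ([683.0, 38.0, 100.0], 0.7)]
pin [([551.0, 340.0, 81.0], 0.75), ([445.0, -288.0, 142.0], 0.52)]
holster [([492.0, -286.0, 15.0], 0.91)]
countersink [([229.0, -299.0, 32.0], 0.96), ([704.0, -368.0, 32.0], 0.88), ([456.0, -464.0, 23.0], 0.72), ([494.0, -286.0, 16.0], 0.54)]
face_disc [([458.0, 153.0, 6.0], 0.85), ([490.0, -287.0, 15.0], 0.5)]
stone [([446.0, -134.0, 19.0], 0.86), ([548.0, 341.0, 77.0], 0.55)]
grease_tin [([445.0, -2.0, 43.0], 0.87)]
top {'camera_matrix': [[604.98, 0.0, 318.23], [0.0, 604.98, 244.135], [0.0, 0.0, 1.0]], 'eye': [104.732, -52.84, 1461.309], 'orientation': [-168.763, 0.26, -88.639]}
rail [([651.0, 12.0, 71.0], 0.83), ([440.0, -140.0, 21.0], 0.29)]
fork_hole [([648.0, 6.0, 69.0], 0.57)]
screw_hole [([657.0, 28.0, 99.0], 0.64)]
pin_block [([535.0, 327.0, 50.0], 0.9)]
pin [([542.0, 338.0, 76.0], 0.43)]
holster [([482.0, -289.0, 16.0], 0.9)]
countersink [([278.0, -319.0, 34.0], 0.93), ([691.0, -374.0, 31.0], 0.78), ([437.0, -293.0, 156.0], 0.7), ([450.0, -482.0, 23.0], 0.61), ([438.0, -142.0, 21.0], 0.31)]
face_disc [([455.0, 156.0, 14.0], 0.56)]
stone [([440.0, -142.0, 21.0], 0.68)]
grease_tin [([433.0, -4.0, 45.0], 0.84), ([481.0, -289.0, 12.0], 0.39)]
```

View pics/top0.png

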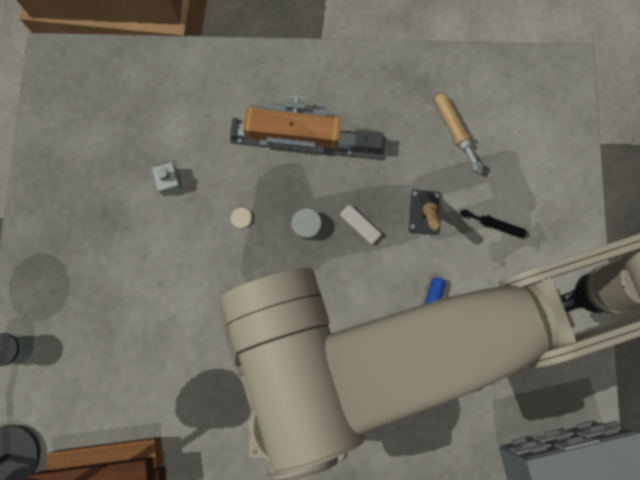

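View pics/scene0.png

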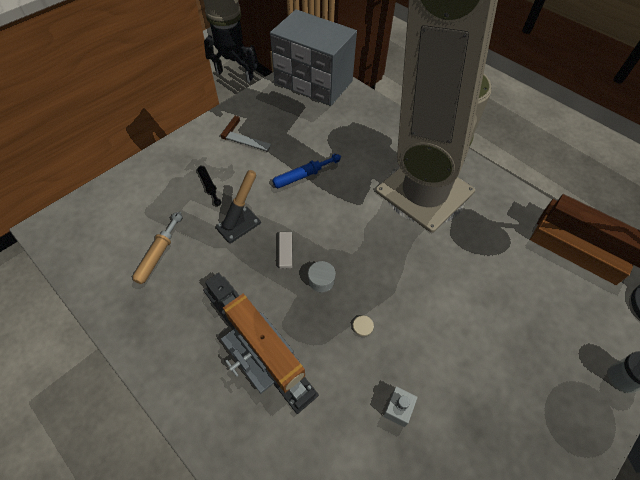

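The look-alikes for the countersink, by pixel in the top view:
- Large tan one, lying at (460,130)
- Black one at (495,222)
- Blue one at (435,290)
- Small brown/tan one in the holster at (430,215)

The holster one fits: it is wooden, not black or blue, and shorter than the loose tan one. The fork is the dark end at (370,142), with the pin block at (165,177). Next I measure the geometry from depth and enlarge the holster to confirm.

```bash
cat > h.py <<'E'
import numpy as np, cv2
from bench import r, optics
from scipy.spatial.transform import Rotation as R
def eul(o): return R.from_euler('xyz',o,degrees=True).as_matrix()
def cloud(d,k):
    K=np.array(k["camera_matrix"]); v,u=np.mgrid[0:480,0:640]
    P=np.stack([(u-K[0,2])/K[0,0]*d,(v-K[1,2])/K[1,1]*d,d],-1)
    W=P@eul(k["orientation"]).T+np.array(k["eye"]); W[d<=0]=np.nan; return W
def pix(P,k):
    p=(np.asarray(P)-np.array(k["eye"]))@eul(k["orientation"]); q=p@np.array(k["camera_matrix"]).T; return q[...,:2]/q[...,2:]
def to_tool(target,yaw=None):
    "shift in tool axes (mm) from measured TCP to world target, and yaw turn about tool z"
    s=r.sense(); M=eul(s["tcp_rot"]); d=M.T@(np.array(target)-s["tool_pos"])
    t=None
    if yaw is not None: t=-((yaw-s["tcp_rot"][2]+90)%180-90)
    return np.round(d,1),t
def snap(c,name=None):
    k=optics.camera_params(c); p,d=optics.snapshot(c)
    if name: cv2.imwrite(f"pics/{name}.png",p)
    return p,d,k,cloud(d,k)
E
python3 - <<'E'
from h import *
ims=[]
for c in ["scene","top"]:
    k=optics.camera_params(c); d=np.load(f"pics/{c}0.npy"); W=cloud(d,k)
    X,Y,Z=W[...,0],W[...,1],W[...,2]
    def rect(n,m):
        p=W[m][:,:2].astype(np.float32); rc=cv2.minAreaRect(p); print(c,n,m.sum(),np.round(rc[0],1),np.round(rc[1],1),round(rc[2],1),'z',np.round(np.median(W[m][:,2]),1), 'mean',p.mean(0).round(1))
    box=lambda x0,x1,y0,y1,z0,z1:(X>x0)&(X<x1)&(Y>y0)&(Y<y1)&(Z>z0)&(Z<z1)
    rect("mallet",box(560,780,-150,220,92,106)); rect("fork",box(560,780,-260,-110,52,64)); rect("rail",box(560,780,-260,280,7,15))
    rect("block",box(480,620,260,400,43,54)); rect("pintop",box(480,620,260,400,66,84)); rect("hplate",box(400,580,-360,-220,10,20))
    m=box(340,500,-360,-220,110,185); rect("handle",m)
    for z in range(110,180,10):
        q=m&(Z>z)&(Z<z+10); 
        if q.sum()>3: print(z,W[q].mean(0).round(1),q.sum())
    p=cv2.imread(f"pics/{c}0.png"); u,v=pix([470,-300,80],k); u,v=int(u),int(v)
    ims.append(cv2.resize(p[max(v-60,0):v+60,u-65:u+65],(390,360),interpolation=cv2.INTER_CUBIC))
cv2.imwrite("pics/holster.png",np.hstack(ims))
E
```

```text
scene mallet 2650 [666.1  31.4] [233.8  58. ] 84.7 z 99.7 mean [667.4  38. ]
scene fork 422 [ 648.5 -157.8] [68.5 42.2] 84.5 z 58.8 mean [ 649.2 -155.8]
scene rail 578 [643.8 -33.7] [159.2 450.2] 3.2 z 10.7 mean [675.6  23.7]
scene block 560 [543.6 340.1] [61.2 50.2] 18.3 z 48.7 mean [546.2 340.6]
scene pintop 115 [544.8 340.4] [21.8 23.1] 33.1 z 76.3 mean [545.1 340.1]
scene hplate 558 [ 480.4 -297.3] [ 71.4 110.3] 86.5 z 15.2 mean [ 481.9 -288.3]
scene handle 333 [ 436.2 -291.9] [25.5 73.6] 87.3 z 150.3 mean [ 436.7 -289.5]
110 [ 461.4 -290.8  113.8] 42
120 [ 453.8 -290.4  125.3] 46
130 [ 445.9 -289.3  135. ] 38
140 [ 440.3 -289.7  144.5] 40
150 [ 432.4 -288.2  155.1] 47
160 [ 426.5 -288.7  164.8] 38
170 [ 415.7 -288.9  174.9] 60
top mallet 2184 [667.4  30.9] [231.2  61.3] 84.6 z 98.0 mean [666.5  29.8]
top fork 423 [ 649.5 -158.8] [65.8 45.2] 84.5 z 57.2 mean [ 648.5 -159.2]
top rail 576 [669.8  11.9] [524.2 218.9] 90.0 z 9.5 mean [646.1 -31.5]
top block 354 [544.9 338.5] [63.9 50.2] 18.2 z 47.7 mean [543.4 336.8]
top pintop 79 [544.7 338.8] [24.4 21.7] 70.5 z 75.2 mean [544.3 337.7]
top hplate 592 [ 482.  -280.8] [106.8 110.1] 86.2 z 13.9 mean [ 476.7 -290. ]
top handle 258 [ 436.4 -294.1] [25.  73.2] 89.5 z 165.7 mean [ 429.5 -292.7]
110 [ 462.9 -294.   114.7] 24
120 [ 455.1 -293.2  124.8] 22
130 [ 448.5 -291.8  134.3] 21
140 [ 440.8 -292.3  145. ] 27
150 [ 432.4 -291.6  155.7] 21
160 [ 421.5 -291.6  166. ] 38
170 [ 411.9 -293.1  175.2] 82
```

View pics/holster.png

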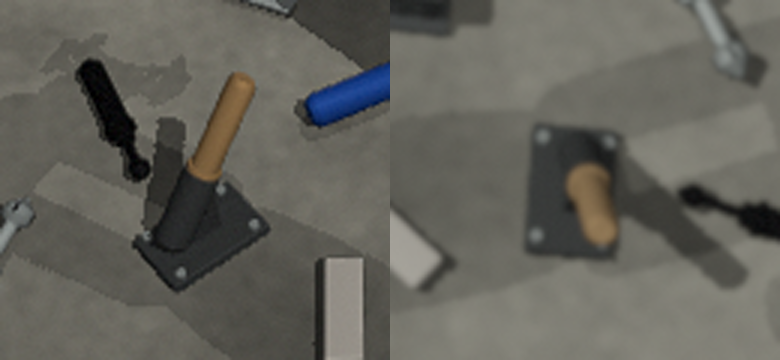

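The enlarged crop confirms it: the small wooden-handled countersink leans in the holster's tube, clear of the black, blue and large tan ones. Next I go over the fork and read the wrist camera's mounting.

Run:
```python
from h import *
k=optics.camera_params("wrist"); s=r.sense(); M=eul(s["tcp_rot"])
print("cam in tool",(M.T@(np.array(k["eye"])-s["tool_pos"])).round(1),"axis",(M.T@eul(k["orientation"])[:,2]).round(3),np.round(k["camera_matrix"],0).tolist())
print(to_tool([640,-150,232],-5.4), to_tool([600,-150,232],-5.4))
```

```text
cam in tool [  -0.3  -79.5 -142.7] axis [0.    0.309 0.951] [[376.0, 0.0, 316.0], [0.0, 376.0, 235.0], [0.0, 0.0, 1.0]]
(array([-201.7, -522.8,   -0.7]), np.float64(-60.49127671294218)) (array([-218. , -486.3,   -0.7]), np.float64(-60.49127671294218))
```

```bash
python3 -m pendant '[[1,-17,-44.5,0,0],[1,-17,-44.5,0,0],[1,-17,-44.5,0,0],[1,-17,-44.5,0,0],[1,-17,-44.5,0,0],[1,-17,-44.5,0,0],[1,-17,-44.5,0,0],[1,-17,-44.5,0,0],[1,-17,-44.5,0,0],[1,-17,-44.5,0,0]]' && python3 -m pendant '[[1,-17,-44.5,0,0],[1,-17,-44.5,0,0],[1,0,0,0,-8.5],[1,0,0,0,-8.5],[1,0,0,0,-8.5],[1,0,0,0,-8.5],[1,0,0,0,-8.5],[1,0,0,0,-8.5],[1,0,0,0,-8.5],[1,0,0,0,-1]]'; python3 -m pendant '[[1,0,0,0,0],[1,0,0,0,0]]'
python3 - <<'E'
from h import *
p,d,k,W=snap("wrist","w_fork"); print(to_tool([649.7,-150.1,232],-5.4))
print("pred px",pix([649.7,-150.1,58],k))
for q in ["fork_hole","rail"]: print(q,[(np.round(o["at"],1).tolist(),round(o["score"],2)) for o in optics.search_frame("wrist",q)])
E
```

```text
time: 2.1
tool_pos: [583.1, -209.1, 231.5]
tcp_rot: [-180.0, -0.0, -65.9]
ft_force: [1.8, -0.1, 0.5]
finger_gap: 85.7
time: 3.1
tool_pos: [649.2, -143.3, 231.2]
tcp_rot: [180.0, 0.0, -5.2]
ft_force: [0.3, 0.4, -0.1]
finger_gap: 85.5
time: 3.3
tool_pos: [649.2, -143.3, 231.3]
tcp_rot: [180.0, 0.0, -5.6]
ft_force: [-0.4, -0.2, 0.3]
finger_gap: 85.4
(array([ 1.2,  6.7, -0.7]), np.float64(-0.15009585619459642))
pred px [317.49385873 217.17335426]
fork_hole [([664.2, -48.6, 70.6], 0.73)]
rail [([660.8, -50.4, 63.4], 0.96)]
```

View pics/w_fork.png

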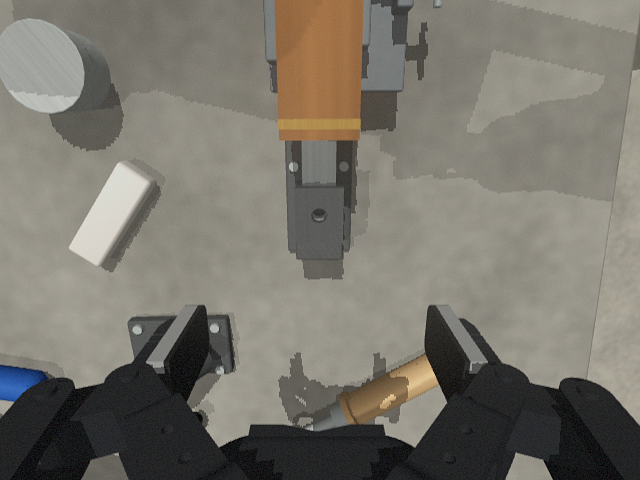

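The wrist view shows the rail with the fork's pin hole at about (319,214). Prediction was (317,217), so the geometry holds. I'll extract its centre, then go to the pin.

Run:
```python
from h import *
p=cv2.imread("pics/w_fork.png"); k=optics.camera_params("wrist")
g=cv2.cvtColor(p,cv2.COLOR_BGR2GRAY)[200:230,304:336]
print(g[4:26:1,4:28])
def onplane(u,v,z):
    K=np.array(k["camera_matrix"]); ray=eul(k["orientation"])@np.linalg.inv(K)@[u,v,1]; e=np.array(k["eye"]); return e+ray*(z-e[2])/ray[2]
for u,v in [(319,214),(319,215),(319.5,214.5)]: print(onplane(u,v,58).round(1))
print(r.sense()["tool_pos"], to_tool([544.3,339.4,232],-5.4))
```

```text
[[ 91  90  90  93  91  90  89  91  90  92  92  91  92  91  90  91  96  96
   92  94  96  96  89  91]
 [ 87  93  91  95  93  90  92  88  92  92  87  93  92  94  90  90  88  93
   89  91  89  96  89  90]
 [ 93  89  91  90  90  90  89  89  91  89  90  88  91  92  90  95  89  90
   91  88  91  92  92  92]
 [ 92  87  93  88  91  90  95  93  92  92  91  92  95  93  90  92  88  94
   91  92  95  92  91  89]
 [ 89  94  90  85  89  88  95  91  82  73  78  75  81  83  90  93  90  86
   96  92  88  91  89  93]
 [ 89  90  91  92  91  93  82  80  71  52  61  56  57  64  71  78  85  94
   92  94  91  92  92  89]
 [ 93  92  93  94  94  81  71  53  54  56  57  59  57  55  57  63  71  89
   95  93  90  90  92  91]
 [ 88  90  88  92  83  64  56  54  58  57  61  56  57  54  54  53  59  75
   86  95  92  90  94  89]
 [ 91  88  95  88  70  57  47  52  57  52  54  59  58  57  52  50  51  71
   89  94  94  91  89  88]
 [ 91  93  93  79  69  68  50  52  54  48  52  53  50  50  52  48  60  80
   82  87  94  86  94  93]
 [ 88  92  90  69  74  80  69  57  47  49  52  47  54  57  46  61  73  90
   69  83  93  9
[... 602 characters left out ...]
5  91  89  90]
 [ 83  92  89  92  88  82  72  67  66  69  62  72  65  67  68  77  87  94
   91  89  90  93  90  86]
 [ 92  90  87  95  94  86  87  81  79  74  76  63  80  79  87  88  95  91
   90  89  95  90  90  91]
 [ 89  90  92  92  92  92  90  86  93  90  88  83  89  91  92  94  91  88
   91  92  92  89  92  93]
 [ 93  93  91  92  91  89  96  91  90  93  89  96  92  92  90  88  86  94
   92  90  92  90  96  91]
 [ 95  89  93  89  95  95  88  88  90  96  92  93  90  91  92  89  87  91
   90  91  94  90  89  94]]
[ 651.3 -147.4   58. ]
[ 651.2 -148.3   58. ]
[ 651.7 -147.9   58. ]
[ 649.20661782 -143.31397021  231.30973286] (array([-150.6, -470.5,   -0.7]), np.float64(-0.0847740487975841))
```

```bash
python3 -m pendant '[[1,-15,-47,0,0],[1,-15,-47,0,0],[1,-15,-47,0,0],[1,-15,-47,0,0],[1,-15,-47,0,0],[1,-15,-47,0,0],[1,-15,-47,0,0],[1,-15,-47,0,0],[1,-15,-47,0,0],[1,-15,-47,0,0]]'; python3 -m pendant '[[1,0,0,0,0],[1,0,0,0,0]]'
python3 - <<'E'
from h import *
p,d,k,W=snap("wrist","w_pin"); s=r.sense(); print(s["tool_pos"],s["tcp_rot"])
g=cv2.cvtColor(p,cv2.COLOR_BGR2GRAY)
m=(W[...,2]>70)&(W[...,2]<82)&(abs(W[...,0]-544)<40)&(abs(W[...,1]-339)<40)
v,u=np.nonzero(m); print("pin top depth: ",len(u),W[m].mean(0).round(1), "px",u.min(),u.max(),v.min(),v.max(), W[m].min(0).round(1),W[m].max(0).round(1))
print(pix([544.3,339.4,76],k))
u0,v0=pix([544.3,339.4,66],k).astype(int); cv2.imwrite("pics/pincrop.png",cv2.resize(p[v0-60:v0+60,u0-70:u0+70],None,fx=4,fy=4))
E
```

```text
time: 4.45
tool_pos: [543.3, 340.6, 231.6]
tcp_rot: [-180.0, -0.0, -5.5]
ft_force: [0.3, 0.7, 0.2]
finger_gap: 85.3
time: 4.65
tool_pos: [543.4, 339.9, 231.1]
tcp_rot: [180.0, 0.0, -5.3]
ft_force: [0.7, -0.7, -0.4]
finger_gap: 85.4
[543.9220881  338.67040645 231.15611289] [ 1.79965984e+02 -1.65290600e-03 -5.37543744e+00]
pin top depth:  652 [545.6 342.3  75.6] px 304 333 197 226 [533.4 330.2  70. ] [557.4 353.5  78. ]
[317.32694175 215.55883271]
```

View pics/pincrop.png

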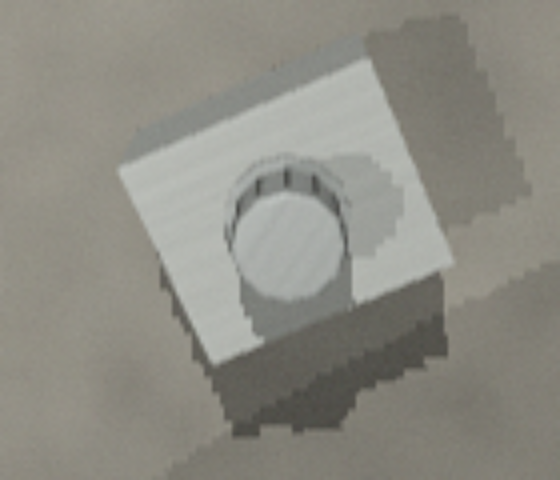

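```bash
cat >> h.py <<'E'
def onplane(u,v,z,k):
    K=np.array(k["camera_matrix"]); ray=eul(k["orientation"])@np.linalg.inv(K)@[u,v,1]; e=np.array(k["eye"]); return (e+ray*(z-e[2])/ray[2]).round(1)
E
python3 - <<'E'
from h import *
k=optics.camera_params("wrist"); u0,v0=pix([544.3,339.4,66],k).astype(int); print(u0,v0)
P=onplane(u0-70+71.75,v0-60+61.5,76,k); print(P, onplane((304+333)/2,(197+226)/2,76,k)); s=r.sense(); print(s["tool_pos"]); print(to_tool([P[0],P[1],53],-5.4))
E
```

```text
316 211
[545.4 340.6  76. ] [546.1 341.4  76. ]
[543.9220881  338.67040645 231.15611289]
(array([  1.3,  -2.2, 178.2]), np.float64(0.02456255678575303))
```

```bash
python3 -m pendant '[[1,1,-1.5,44,0],[1,0,0,44,0],[1,0,0,44,0],[1,0,0,30,0],[1,0,0,16,0],[1,0,0,0,0]]' && python3 -m pendant '[[0.1,0,0,0,0],[0.1,0,0,0,0],[0.1,0,0,0,0],[0.1,0,0,0,0],[0.1,0,0,0,0],[0.1,0,0,0,0],[0.1,0,0,0,0]]' 50
```

```text
time: 5.3
tool_pos: [544.0, 337.9, 50.6]
tcp_rot: [179.8, 0.2, -5.5]
ft_force: [-1.7, -0.8, 0.1]
finger_gap: 85.7
time: 6.0
tool_pos: [546.1, 340.7, 55.0]
tcp_rot: [-179.9, -0.1, -5.4]
ft_force: [-0.2, -0.4, 5.7]
finger_gap: 22.3
```

```bash
python3 -m pendant '[[0.1,0,0,-20,0],[0.1,0,0,-40,0],[0.1,0,0,-40,0],[0.1,0,0,-40,0],[0.1,15,47.7,0,0],[0.1,15,47.7,0,0],[0.1,15,47.7,0,0],[0.1,15,47.7,0,0],[0.1,15,47.7,0,0],[0.1,15,47.7,0,0]]' && python3 -m pendant '[[0.1,15,47.7,0,0],[0.1,15,47.7,0,0],[0.1,15,47.7,0,0],[0.1,16,47.6,0,0],[0.1,0,0,0,0],[0.1,0,0,0,0]]'
python3 - <<'E'
from h import *
p,d,k,W=snap("wrist","w_ins"); s=r.sense(); print(s["tool_pos"],s["tcp_rot"],s["finger_gap"],s["ft_force"])
print("hole px pred",pix([650.9,-148.3,58],k))
cv2.imwrite("pics/ins.png",p[150:480,100:540])
E
```

```text
time: 7.0
tool_pos: [607.9, 44.9, 193.5]
tcp_rot: [-180.0, -0.0, -5.4]
ft_force: [0.3, -0.1, -1.5]
finger_gap: 22.1
time: 7.6
tool_pos: [650.4, -150.1, 192.8]
tcp_rot: [-180.0, 0.0, -5.5]
ft_force: [0.4, -0.0, -0.8]
finger_gap: 22.1
[ 650.35995703 -148.65002292  192.9207521 ] [-1.79961780e+02  4.35485302e-02 -5.43918772e+00] 21.998164983906214 [ 0.84256911  1.34940533 -0.84916023]
hole px pred [316.72929961 219.76989111]
```

View pics/ins.png

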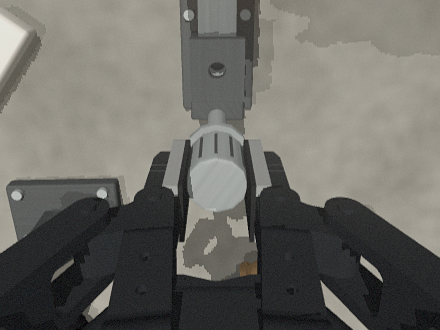

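Run:
```python
from h import *
p=cv2.imread("pics/w_ins.png")
for i in range(2):
    p,d,k,W=snap("wrist"); s=r.sense()
    m=np.zeros(d.shape,bool); m[290:370,280:355]=1
    m&=(W[...,2]>208)&(W[...,2]<226)
    v,u=np.nonzero(m); P=W[m]; print(len(u),P.mean(0).round(1),P.min(0).round(1),P.max(0).round(1),"px",u.min(),u.max(),v.min(),v.max(), cv2.minEnclosingCircle(P[:,:2].astype(np.float32)), s["tool_pos"])
    zt=np.median(P[:,2]); print(zt,onplane(u.mean(),v.mean(),zt,k))
    g=cv2.cvtColor(p,cv2.COLOR_BGR2GRAY); c=g[205:236,302:332]
    mm=cv2.morphologyEx((c<72).astype(np.uint8),cv2.MORPH_CLOSE,np.ones((5,5))); n,l,st,ce=cv2.connectedComponentsWithStats(mm); print(st[1:],ce[1:])
    j=1+np.argmax(st[1:,4]); uu=302+st[j,0]+(st[j,2]-1)/2; vv=205+st[j,1]+(st[j,3]-1)/2; print("hole",uu,vv,onplane(uu,vv,58,k))
```

```text
3692 [ 651.1 -145.4  214.2] [ 638.2 -160.2  208. ] [ 665.9 -135.1  226. ] px 280 354 298 369 ((651.1055297851562, -146.28005981445312), 16.94347381591797) [ 650.45223219 -147.79780337  193.07727795]
213.84686030676005 [ 651.1 -145.6  213.8]
[[  7   9  17  16 133]
 [ 18  22   1   1   1]] [[14.68421053 15.17293233]
 [18.         22.        ]]
hole 317.0 221.5 [ 651.  -148.3   58. ]
3713 [ 651.1 -144.5  214.3] [ 638.  -160.1  208. ] [ 665.9 -134.4  226. ] px 280 354 299 369 ((651.1271362304688, -146.00845336914062), 17.11333465576172) [ 650.54235145 -147.34716689  193.25979267]
214.02059193932627 [ 651.1 -144.7  214. ]
[[  7  10  17  16 135]] [[14.36296296 16.13333333]]
hole 317.0 222.5 [ 651.  -148.3   58. ]
```

```bash
python3 -m pendant '[[0.1,0,0,0,0],[0.1,0,0,0,0],[0.1,0,0,0,0],[0.1,0,0,0,0],[0.1,0,0,0,0]]'
python3 - <<'E'
from h import *
for i in range(3):
    p,d,k,W=snap("wrist"); s=r.sense()
    g=cv2.cvtColor(p,cv2.COLOR_BGR2GRAY)
    m=(W[...,2]>211)&(W[...,2]<219)&(g>140); m[:,:291]=0; m[:,344:]=0; m[:300]=0;m[370:]=0
    n,l,st,ce=cv2.connectedComponentsWithStats(m.astype(np.uint8)); j=1+np.argmax(st[1:,4]); M=l==j
    cn=max(cv2.findContours(M.astype(np.uint8),0,1)[0],key=cv2.contourArea); el=cv2.fitEllipse(cn)
    zt=np.median(W[M][:,2]); print("knob",st[j],el[0],el[1],round(zt,1),onplane(*el[0],zt,k),onplane(*el[0],216,k))
    c=g[205:240,302:332]
    mm=cv2.morphologyEx((c<72).astype(np.uint8),cv2.MORPH_CLOSE,np.ones((5,5))); n,l,st,ce=cv2.connectedComponentsWithStats(mm)
    j=1+np.argmax(st[1:,4]); uu=302+st[j,0]+(st[j,2]-1)/2; vv=205+st[j,1]+(st[j,3]-1)/2; print("hole",st[j],uu,vv,onplane(uu,vv,58,k),s["tool_pos"].round(1))
E
```

```text
time: 8.25
tool_pos: [650.6, -148.4, 193.4]
tcp_rot: [180.0, -0.0, -5.4]
ft_force: [0.4, 0.6, -0.2]
finger_gap: 22.4
knob [ 291  302   53   60 2467] (316.60528564453125, 332.7698974609375) (53.96220779418945, 57.065181732177734) 214.3 [ 651.1 -146.6  214.3] [ 651.2 -145.5  216. ]
hole [  7   9  16  16 134] 316.5 221.5 [ 651.  -148.3   58. ] [ 650.6 -148.5  193.3]
knob [ 291  304   53   58 2461] (316.5953063964844, 332.9342956542969) (53.95842361450195, 56.77998733520508) 214.3 [ 651.1 -146.8  214.3] [ 651.2 -145.7  216. ]
hole [  6   9  17  16 135] 316.0 221.5 [ 650.6 -148.3   58. ] [ 650.6 -148.6  193.3]
knob [ 291  303   53   59 2459] (316.6329650878906, 332.8929138183594) (54.024330139160156, 56.65434646606445) 214.3 [ 651.1 -146.8  214.3] [ 651.2 -145.7  216. ]
hole [  7   9  16  16 128] 316.5 221.5 [ 651.  -148.4   58. ] [ 650.6 -148.7  193.3]
```

```bash
python3 -m pendant '[[0.1,0,0.8,20,0],[0.1,0,0,30,0],[0.1,0,0,20,0],[0.1,0,0,8,0],[0.1,0,0,0,0],[0.1,0,0,0,0],[0.1,0,0,0,0],[0.1,0,0,4,0],[0.1,0,0,4,0],[0.1,0,0,4,0]]' && python3 -m pendant '[[0.1,0,0,2,0],[0.1,0,0,2,0],[0.1,0,0,0,0]]'
```

```text
time: 9.4
tool_pos: [650.6, -149.4, 103.2]
tcp_rot: [180.0, -0.0, -5.4]
ft_force: [0.8, 0.4, -1.3]
finger_gap: 22.1
time: 9.7
tool_pos: [650.3, -149.4, 98.7]
tcp_rot: [-180.0, 0.0, -5.4]
ft_force: [1.1, -0.3, -0.3]
finger_gap: 22.2
```

```bash
python3 -m pendant '[[0.1,0,0,5,0],[0.1,0,0,5,0],[0.1,0,0,5,0],[0.1,0,0,5,0],[0.1,0,0,5,0],[0.1,0,0,3,0],[0.1,0,0,0,0]]' && python3 -m pendant '[[0.1,0,0,2,0],[0.1,0,0,2,0],[0.1,0,0,2,0],[0.1,0,0,0,0]]'
```

```text
time: 10.4
tool_pos: [650.1, -149.3, 70.4]
tcp_rot: [-180.0, 0.1, -5.4]
ft_force: [1.1, -0.3, -0.8]
finger_gap: 22.1
time: 10.8
tool_pos: [650.5, -149.5, 65.1]
tcp_rot: [-180.0, 0.0, -5.4]
ft_force: [-0.6, 0.4, -1.2]
finger_gap: 22.4
```

```bash
python3 -m pendant '[[0.1,0,0,1,0],[0.1,0,0,1,0],[0.1,0,0,0,0]]'; python3 -m pendant '[[0.1,0,0,1,0],[0.1,0,0,1,0],[0.1,0,0,0,0]]'
```

```text
time: 11.1
tool_pos: [650.8, -149.5, 64.9]
tcp_rot: [180.0, -0.0, -5.4]
ft_force: [-6.0, 1.5, 10.0]
finger_gap: 22.4
time: 11.4
tool_pos: [650.8, -149.5, 64.9]
tcp_rot: [180.0, -0.0, -5.4]
ft_force: [-12.8, 3.5, 23.1]
finger_gap: 22.3
```

```bash
python3 -m pendant '[[0.9,0,0,-3,0],[0.9,0,0,0,0],[0.9,0,0,0,0],[0.9,0,0,0,0],[0.9,0,0,0,0],[0.9,0,0,-20,0],[0.9,0,0,-50,0],[0.9,0,0,-50,0],[0.9,0,0,-20,0],[0.9,0,0,0,0]]'
python3 - <<'E'
from h import *
p,d,k,W=snap("wrist"); s=r.sense(); P=[650.9,-148.3,75]; u,v=pix(P,k).astype(int)
m=(np.hypot(W[...,0]-650.9,W[...,1]+148.3)<10); print("head top z",np.nanmedian(W[m][:,2]), s["tool_pos"])
q=(abs(W[...,0]-650)<25)&(W[...,1]<-165)&(W[...,1]>-180);print("ear z",np.nanmedian(W[q][:,2]))
cv2.imwrite("pics/pinned.png",cv2.resize(p[max(v-60,0):v+70,u-80:u+80],None,fx=3,fy=3))
print(to_tool([436,-150,225]))
E
```

```text
time: 12.4
tool_pos: [653.2, -150.2, 210.2]
tcp_rot: [179.9, -0.5, -5.4]
ft_force: [-0.4, 0.0, -0.1]
finger_gap: 76.9
head top z 285.1982099153005 [ 651.88632098 -149.85547745  206.90240346]
ear z 57.92944205883262
(array([-214.8,   20.4,  -19. ]), None)
```

View pics/pinned.png

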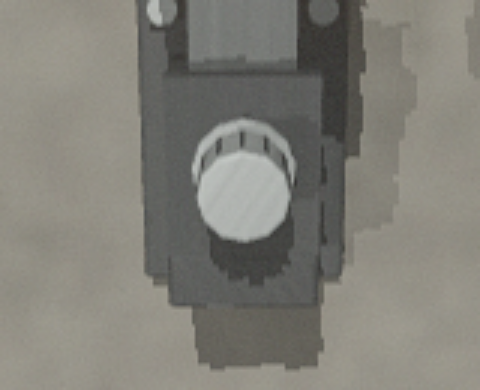

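The pin stands in the fork with its collar on the ear. I can fit the handle's axis from the saved clouds (a cylinder of 13 mm radius).

```bash
cat >> h.py <<'E'
from scipy.optimize import least_squares
def fitcyl(P,z0,p0,rad=13,tilt=35,free=True):
    P=P[np.isfinite(P).all(1)]
    def f(q):
        t,ps=np.radians(q[2]),np.radians(q[3]); a=np.array([-np.sin(t)*np.cos(ps),-np.sin(t)*np.sin(ps),np.cos(t)])
        v=P-np.array([q[0],q[1],z0]); return np.linalg.norm(v-np.outer(v@a,a),axis=1)-rad
    s=least_squares(f,p0,loss="soft_l1"); return s.x.round(2), np.abs(s.fun).mean().round(2), len(P)
E
python3 - <<'E'
from h import *
A=[]
for c in ["scene","top"]:
    W=cloud(np.load(f"pics/{c}0.npy"),optics.camera_params(c)); X,Y,Z=W[...,0],W[...,1],W[...,2]
    m=(X>380)&(X<500)&(Y>-340)&(Y<-250)&(Z>112)&(Z<168); P=W[m]; A.append(P)
    print(c,fitcyl(P,140,[430,-292,35,-3]))
print(fitcyl(np.vstack(A),140,[430,-292,35,-3]))
s=r.sense();print(s["tool_pos"],s["tcp_rot"],s["joint_pos"])
E
```

```text
scene (array([ 433.2 , -295.18,   35.29,   -4.17]), np.float64(1.24), 231)
top (array([ 432.9 , -295.73,   34.5 ,   -3.84]), np.float64(0.67), 133)
(array([ 433.04, -295.39,   34.93,   -4.  ]), np.float64(1.06), 364)
[ 651.88632098 -149.85547745  206.90240346] [179.94744072  -0.25568085  -5.38978788] [-1.73370370e+01  1.84601062e+01  7.51693960e+01  1.51128011e-03
  8.61094750e+01 -1.19472309e+01]
```

```bash
python3 -m pendant '[[1,0,0,-23,0],[1,-34,27.4,0,0],[1,-34,27.4,0,0],[1,-34,27.4,0,0],[1,-34,27.4,0,0],[1,-34,27.4,0,0],[1,-34,27.4,0,0],[1,0,0,0,8.5],[1,0,0,0,8.5],[1,0,0,0,8.5]]' && python3 -m pendant '[[1,0,0,0,8.5],[1,0,0,0,8.5],[1,0,0,0,8.5],[1,0,0,0,8.5],[1,0,0,0,8.5],[1,0,0,0,8.5],[1,0,0,0,8.5],[1,0,0,0,3.5],[1,0,0,0,0],[1,0,0,0,0]]'
python3 - <<'E'
from h import *
p,d,k,W=snap("wrist","w_cs"); X,Y,Z=W[...,0],W[...,1],W[...,2]
m=(X>380)&(X<500)&(Y>-325)&(Y<-265)&(Z>112)&(Z<165)
print(fitcyl(W[m],140,[433,-295,35,-4])); s=r.sense(); print(s["tool_pos"],s["tcp_rot"],to_tool([433.7,-294.5,121],-94))
E
```

```text
time: 13.45
tool_pos: [430.7, -293.7, 224.9]
tcp_rot: [-180.0, 0.2, -31.3]
ft_force: [-0.2, 0.5, -0.9]
finger_gap: 85.3
time: 14.45
tool_pos: [431.4, -293.5, 225.7]
tcp_rot: [179.9, 0.1, -93.8]
ft_force: [-0.5, 0.3, -0.7]
finger_gap: 85.6
(array([ 434.02, -294.12,   35.22,   -4.19]), np.float64(0.34), 3078)
[ 431.57194206 -293.58495763  226.06967885] [ 1.79909865e+02  6.80433635e-02 -9.37769128e+01] (array([  0.9,  -2.3, 105.1]), np.float64(0.2230872062082625))
```

```bash
python3 -m pendant '[[1,0.7,-2.3,35,0],[1,0,0,35,0],[1,0,0,25,0],[1,0,0,10,0],[1,0,0,0,0],[1,0,0,0,0]]' && python3 -m pendant '[[0.1,0,0,0,0],[0.1,0,0,0,0],[0.1,0,0,0,0],[0.1,0,0,0,0],[0.1,0,0,0,0],[0.1,0,0,0,0],[0.1,0,0,0,0],[0.1,0,0,0,0]]' 30
```

```text
time: 15.1
tool_pos: [434.8, -295.3, 123.5]
tcp_rot: [-179.9, -0.0, -93.9]
ft_force: [0.5, 0.1, 1.4]
finger_gap: 85.6
time: 15.9
tool_pos: [434.4, -294.9, 122.8]
tcp_rot: [-180.0, -0.0, -93.9]
ft_force: [-3.1, 2.1, 5.3]
finger_gap: 24.7
```

```bash
python3 -m pendant '[[0.1,0,2.3,-3.3,0],[0.1,0,4.6,-6.55,0],[0.1,0,4.6,-6.55,0],[0.1,0,4.6,-6.55,0],[0.1,0,4.6,-6.55,0],[0.1,0,4.6,-6.55,0],[0.1,0,4.6,-6.55,0],[0.1,0,3.4,-4.9,0],[0.1,0,0,0,0],[0.1,0,0,0,0]]'
python3 - <<'E'
from h import *
ims=[]
for c in ["scene","wrist"]:
    p,d,k,W=snap(c); X,Y,Z=W[...,0],W[...,1],W[...,2]
    m=(X>340)&(X<480)&(Y>-325)&(Y<-265)&(Z>112)&(Z<135)
    print(c,m.sum()); u,v=pix([430,-292,120],k).astype(int); ims.append(cv2.resize(p[max(v-70,0):max(v-70,0)+140,u-75:u+75],(390,364)))
cv2.imwrite("pics/pull.png",np.hstack(ims)); print(r.sense()["tool_pos"])
E
```

```text
time: 16.9
tool_pos: [401.0, -292.6, 169.8]
tcp_rot: [-180.0, -0.0, -93.9]
ft_force: [0.5, -0.3, -1.3]
finger_gap: 25.3
scene 31
wrist 558
[ 400.95647534 -292.43892535  169.42567089]
```

View pics/pull.png

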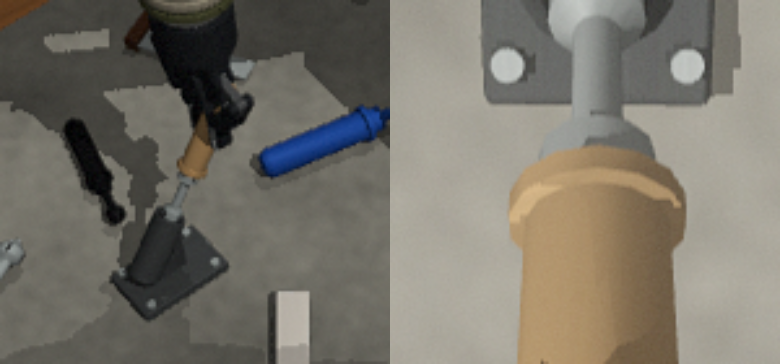

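The tool is 57 mm out with its point still about 10 mm inside the tube's mouth. The pendant cannot tilt the tool, so I'll lever the countersink upright in the grip. I'll move the hand on an arc while the tube's upper lip holds the point.

```bash
python3 -m pendant '[[0.1,0,-4.8,-3,0],[0.1,0,-4.8,-3,0],[0.1,0,-4.8,-3,0],[0.1,0,0,0,0]]' 30 && python3 -m pendant '[[0.1,0,-5.4,-2.2,0],[0.1,0,-5.4,-2.2,0],[0.1,0,-5.2,-2.2,0],[0.1,0,0,0,0]]'
python3 - <<'E'
from h import *
p,d,k,W=snap("scene"); s=r.sense(); print(s["tool_pos"],s["ft_force"],s["wrist_torque"])
u,v=pix([430,-292,130],k).astype(int); cv2.imwrite("pics/lev.png",cv2.resize(p[v-60:v+80,u-60:u+60],None,fx=4,fy=4,interpolation=cv2.INTER_CUBIC))
E
```

```text
time: 17.4
tool_pos: [415.9, -293.5, 178.9]
tcp_rot: [180.0, 0.0, -93.9]
ft_force: [-3.7, 0.0, -2.3]
finger_gap: 25.2
time: 17.8
tool_pos: [432.3, -294.7, 185.8]
tcp_rot: [-179.9, -0.0, -93.9]
ft_force: [-3.2, -0.0, -1.0]
finger_gap: 25.1
[ 432.01678175 -294.64723636  185.66560144] [-1.65852584  0.88268789 -1.36559158] [ 0.12462176  0.55291241 -0.02497168]
```

View pics/lev.png

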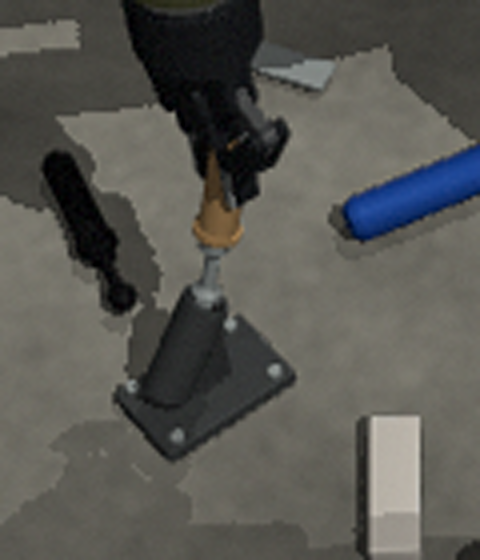

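It pivots in the grip as planned at about 3 N, with the tool now steeper than the tube. I'll continue the arc to upright.

```bash
python3 -m pendant '[[0.1,0,-5.6,-1.4,0],[0.1,0,-5.6,-1.4,0],[0.1,0,-5.6,-1.4,0],[0.1,0,0,0,0]]' && python3 -m pendant '[[0.1,0,-5.3,-0.4,0],[0.1,0,-5.3,-0.4,0],[0.1,0,-5.1,-0.4,0],[0.1,0,-2,0,0],[0.1,0,0,0,0],[0.1,0,0,0,0]]'
python3 - <<'E'
from h import *
s=r.sense(); print(s["tool_pos"],s["ft_force"],s["wrist_torque"])
gx,gy=s["tool_pos"][:2]
for c in ["scene","wrist","top"]:
    p,d,k,W=snap(c,"up_"+c); X,Y,Z=W[...,0],W[...,1],W[...,2]
    for z0,z1 in [(160,167),(167,175),(175,185),(120,150)]:
        m=(np.hypot(X-gx,Y-gy)<28)&(Z>z0)&(Z<z1); print(c,z0,z1,m.sum(),np.round(W[m].mean(0),1) if m.any() else '')
E
```

```text
time: 18.25
tool_pos: [449.0, -295.8, 189.9]
tcp_rot: [-180.0, -0.0, -93.9]
ft_force: [-2.8, 0.7, -0.6]
finger_gap: 25.3
time: 18.85
tool_pos: [466.0, -297.0, 190.8]
tcp_rot: [-180.0, -0.0, -93.9]
ft_force: [-3.0, 0.8, -0.5]
finger_gap: 25.1
[ 465.97343534 -296.98507247  190.81881727] [-3.03777157  0.8289227  -0.46438195] [ 0.0243041   0.70208956 -0.03049644]
scene 160 167 33 [ 468.3 -289.9  162.8]
scene 167 175 24 [ 464.8 -289.7  170.7]
scene 175 185 20 [ 466.5 -288.8  178.9]
scene 120 150 26 [ 465.1 -292.   135.7]
wrist 160 167 420 [ 472.9 -297.2  162.5]
wrist 167 175 375 [ 472.8 -296.9  170.9]
wrist 175 185 552 [ 472.4 -296.8  180.1]
wrist 120 150 65 [ 468.6 -296.9  123.7]
top 160 167 13 [ 454.  -291.7  163.3]
top 167 175 10 [ 453.1 -292.3  171.7]
top 175 185 14 [ 451.6 -293.1  179.4]
top 120 150 0
```

```bash
python3 -m pendant '[[0.1,0,0,-4,0],[0.1,0,0,-10,0],[0.1,0,0,-20,0],[0.1,0,0,-20,0],[0.1,0,0,-20,0],[0.1,0,0,-10,0],[0.1,0,0,0,0],[0.1,0,0,0,0],[0.1,0,0,0,0]]'
python3 - <<'E'
from h import *
s=r.sense(); print(s["tool_pos"],s["ft_force"],s["wrist_torque"])
gx,gy,gz=s["tool_pos"]
for c in ["scene","wrist","top"]:
    p,d,k,W=snap(c,"up2_"+c); X,Y,Z=W[...,0],W[...,1],W[...,2]
    near=(np.hypot(X-gx,Y-gy)<40)
    h=near&(Z>gz-27)&(Z<gz-5); sh=near&(Z>gz-86)&(Z<gz-60)
    for n,m,rad in [("handle",h,13),("shank",sh,5)]:
        P=W[m]
        if len(P)>15:
            zc=P[:,2].mean(); f=lambda q:np.hypot(P[:,0]-q[0],P[:,1]-q[1])-rad
            sol=least_squares(f,[gx,gy],loss="soft_l1"); print(c,n,len(P),"z",zc.round(1),"centre",sol.x.round(1),np.abs(sol.fun).mean().round(2),fitcyl(P,zc,[gx,gy,0.5,-4],rad) if n=="handle" else "")
    u,v=pix([gx,gy,gz-60],k).astype(int)
    if c=="scene": A=cv2.resize(p[v-70:v+80,u-60:u+60],(400,500))
    if c=="wrist": print(u,v); B=cv2.resize(p[100:480,140:500],(400,422)); B=cv2.copyMakeBorder(B,0,78,0,0,0)
cv2.imwrite("pics/up2.png",np.hstack([A,B]))
E
```

```text
time: 19.9
tool_pos: [465.4, -296.6, 273.4]
tcp_rot: [179.9, 0.1, -93.9]
ft_force: [0.3, -0.1, -1.6]
finger_gap: 25.1
[ 465.37074069 -296.589574    273.43577991] [ 0.256021   -0.12251999 -1.55810201] [-0.00460187 -0.02291313  0.01883453]
scene handle 68 z 256.2 centre [ 460.1 -297.3] 0.89 (array([ 460.11, -297.33,    3.42,   24.02]), np.float64(0.84), 68)
scene shank 49 z 195.6 centre [ 463.7 -296.4] 2.04 
wrist handle 1125 z 258.1 centre [ 461.7 -295.8] 0.29 (array([ 461.68, -295.82,    2.66,   -4.87]), np.float64(0.21), 1125)
wrist shank 525 z 193.0 centre [ 466.  -296.1] 1.81 
317 257
top handle 36 z 258.0 centre [ 461.6 -297.4] 0.46 (array([ 461.61, -297.46,    3.1 ,  -14.28]), np.float64(0.41), 36)
```

View pics/up2.png

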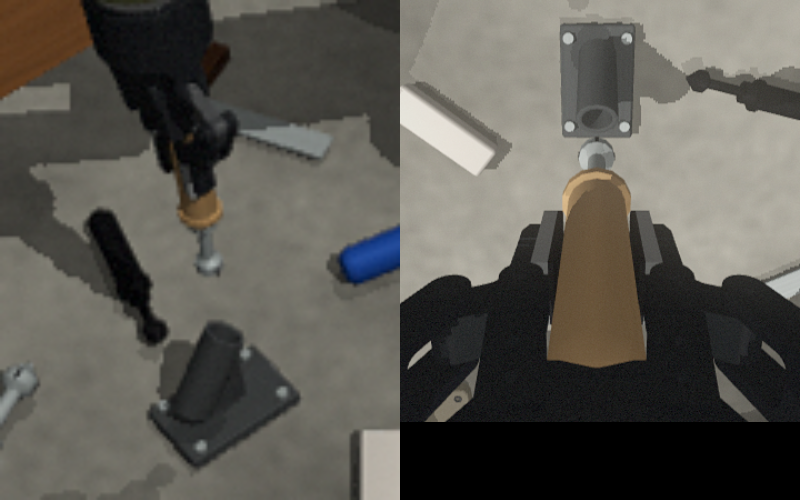

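The in-hand tilt is still about 3° (wrist fit 2.7°, top 3.1°, scene 3.4°). I'll put the point back in the mouth and lever another ~7 mm.

```bash
python3 -m pendant '[[0.1,0,0,25,0],[0.1,0,0,25,0],[0.1,0,0,20,0],[0.1,0,0,12,0],[0.1,0,0,2,0],[0.1,0,0,0,0],[0.1,0,-2.5,0,0],[0.1,0,-2.5,0,0],[0.1,0,-2.5,0,0],[0.1,0,0,0,0]]' && python3 -m pendant '[[0.1,0,0,-4,0],[0.1,0,0,-10,0],[0.1,0,0,-20,0],[0.1,0,0,-20,0],[0.1,0,0,-20,0],[0.1,0,0,-10,0],[0.1,0,0,0,0],[0.1,0,0,0,0],[0.1,0,0,0,0]]'
cat > meas.py <<'E'
from h import *
s=r.sense(); print(s["tool_pos"].round(1),s["ft_force"].round(1),s["finger_gap"])
gx,gy,gz=s["tool_pos"]
for c in ["scene","wrist","top"]:
    p,d,k,W=snap(c,"m_"+c); X,Y,Z=W[...,0],W[...,1],W[...,2]
    m=(np.hypot(X-gx,Y-gy)<40)&(Z>gz-27)&(Z<gz-5); P=W[m]
    if len(P)>15: print(c,fitcyl(P,gz-15,[gx,gy,0.5,-4]))
    m=(np.hypot(X-gx,Y-gy)<22)&(Z>gz-110)&(Z<gz-82); P=W[m]
    if len(P)>8: print(c,"cutter",len(P),P.mean(0).round(1),"zmin",P[:,2].min().round(1))
E
python3 meas.py
```

```text
time: 21.05
tool_pos: [473.8, -297.7, 191.6]
tcp_rot: [-180.0, -0.0, -93.9]
ft_force: [-3.7, 0.6, 0.6]
finger_gap: 25.1
time: 21.95
tool_pos: [472.9, -297.1, 273.4]
tcp_rot: [179.9, 0.1, -93.9]
ft_force: [0.1, -0.0, -1.2]
finger_gap: 25.3
[ 472.9 -297.1  273.4] [ 0.1 -0.  -1.2] 25.320581363232304
scene (array([ 465.09, -297.24,    0.47,  -85.99]), np.float64(0.75), 64)
scene cutter 35 [ 467.1 -292.2  186.6] zmin 179.7
wrist (array([ 466.57, -296.13,   -1.06,  -16.03]), np.float64(0.19), 990)
wrist cutter 531 [ 470.5 -296.3  187.1] zmin 177.5
top (array([ 466.29, -297.79,   -2.72,  -29.23]), np.float64(0.61), 45)
top cutter 48 [ 460.8 -294.7  185.8] zmin 174.5
```

Upright within about 1° (wrist fit). Now a gentle transfer to above the screw hole, staying high.

```bash
python3 -m pendant '[[0.1,-6,-3.1,0,0],[0.1,-12,-6.3,0,0],[0.1,-18,-9.4,0,0],[0.1,-20,-10.4,0,0],[0.1,-20,-10.4,0,0],[0.1,-20,-10.4,0,0],[0.1,-20,-10.4,0,0],[0.1,-20,-10.4,0,0],[0.1,-20,-10.4,0,0],[0.1,-20,-10.4,0,0]]' && python3 -m pendant '[[0.1,-20,-10.4,0,0],[0.1,-20,-10.4,0,0],[0.1,-20,-10.4,0,0],[0.1,-20,-10.4,0,0],[0.1,-20,-10.4,0,0],[0.1,-20,-10.4,0,0],[0.1,-20,-10.4,0,0],[0.1,-15,-7.8,0,0],[0.1,-7,-3.6,0,0],[0.1,-3.5,-1.9,0,0]]' && python3 -m pendant '[[0.1,0,0,0,0],[0.1,0,0,0,0],[0.1,0,0,0,0],[0.1,0,0,0,0],[0.1,0,0,0,0]]'; python3 meas.py
python3 - <<'E'
from h import *
for c in ["scene","top"]:
    k=optics.camera_params(c); p=cv2.imread(f"pics/{c}0.png"); u0,v0=pix([666.8,31.1,99],k).astype(int)
    g=cv2.cvtColor(p[v0-12:v0+13,u0-12:u0+13],cv2.COLOR_BGR2GRAY).astype(float); w=np.clip(np.median(g)-25-g,0,None); vv,uu=np.mgrid[v0-12:v0+13,u0-12:u0+13]
    print(c,"hole",onplane((w*uu).sum()/w.sum(),(w*vv).sum()/w.sum(),99,k),(w>0).sum())
p=cv2.imread("pics/m_scene.png"); k=optics.camera_params("scene"); u,v=pix([667,31,150],k).astype(int)
A=cv2.resize(p[v-65:v+75,u-60:u+60],None,fx=4,fy=4,interpolation=cv2.INTER_CUBIC); cv2.imwrite("pics/goal1.png",A); print("crop org",u-60,v-65)
E
```

```text
time: 23.1
tool_pos: [577.3, -126.0, 274.7]
tcp_rot: [-180.0, 0.0, -93.9]
ft_force: [0.5, -1.4, -0.8]
finger_gap: 25.1
time: 24.1
tool_pos: [673.8, 32.6, 274.4]
tcp_rot: [180.0, 0.0, -93.8]
ft_force: [0.8, 0.3, -1.5]
finger_gap: 25.2
time: 24.6
tool_pos: [673.6, 30.7, 274.9]
tcp_rot: [-180.0, -0.0, -93.9]
ft_force: [0.6, -0.2, -0.5]
finger_gap: 24.9
[673.6  30.7 274.9] [ 0.6 -0.2 -0.5] 24.943510443446282
scene cutter 58 [666.8  34.8 188.9] zmin 181.2
wrist (array([667.44,  31.75,  -0.73,  -5.64]), np.float64(0.19), 991)
wrist cutter 528 [671.5  31.6 188.7] zmin 179.8
scene hole [686.7  30.8  99. ] 31
top hole [664.1  32.8  99. ] 41
crop org 199 263
```

View pics/goal1.png

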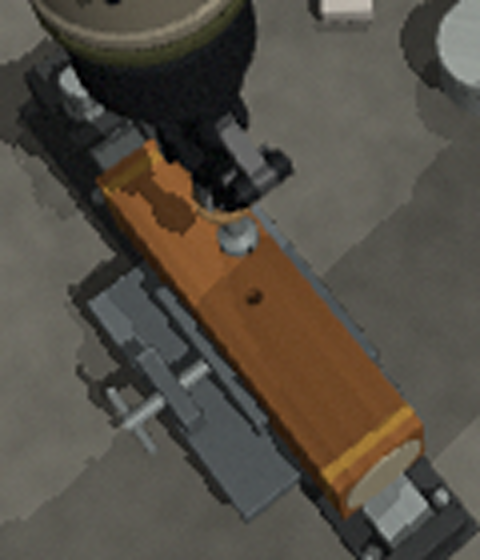

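Run:
```python
from h import *
k=optics.camera_params("scene"); print("scene hole",onplane(262.1,336.9,99,k), pix([666.8,31.1,99],k))
for z in (160,165,170,175,180): print(z,pix([667.4-0.9,31.75-1.3,z],k).round(1))
kt=optics.camera_params("top"); p=cv2.imread("pics/top0.png"); print(pix([666.8,31.1,99],kt))
g=cv2.cvtColor(p,cv2.COLOR_BGR2GRAY)[117:131,284:300]; print(g)
p=cv2.imread("pics/m_scene.png"); g=cv2.cvtColor(p,cv2.COLOR_BGR2GRAY)[312:345,250:275]; s=cv2.cvtColor(p,cv2.COLOR_BGR2HSV)[312:345,250:275,1]; print(s)
```

```text
scene hole [666.3  32.3  99. ] [261.57085824 336.71248194]
160 [258.6 326.2]
165 [258.3 325.3]
170 [258.1 324.4]
175 [257.8 323.5]
180 [257.6 322.6]
[291.29506852 123.85227425]
[[109 110 109 110 111 113 114 113 115 113 113 114 113 113 113 113]
 [106 106 107 106 108 111 112 113 112 112 112 114 114 114 114 114]
 [105 105 105 105 107 107 108 109 108 110 111 112 113 113 113 113]
 [106 106 105 105 105 105 104 103 102 106 108 110 110 110 111 112]
 [107 107 107 106 105 102  97  93  93 100 105 107 107 108 108 111]
 [107 108 106 107 105  98  85  75  78  91 102 106 106 105 108 109]
 [107 108 107 106 103  93  75  62  68  85  99 105 105 106 106 108]
 [110 108 109 108 105  96  78  65  70  85  99 105 106 106 107 106]
 [109 109 108 108 107 101  91  84  86  95 103 107 107 108 107 107]
 [110 110 109 109 108 107 104  99 102 103 107 109 108 108 108 107]
 [110 109 110 110 109 109 109 107 107 108 110 109 109 109 109 109]
 [111 111 109 109 109 110 109 108 108 108 107 108 107 109 109 107]
 [109 109 109 109 109 109 108 107 108 107 108 109 108 106 106 107]
 [108 108 108 108 109 107 108 107 107 107 108 107 10
[... 2781 characters left out ...]
71 172 169 168 176 182 166 164 173 168
  168 171 166 171 168 165 173]
 [167 170 164 167 169 164 167 170 168 161 171 171 165 173 169 161 168 165
  162 172 172 166 164 167 169]
 [168 168 165 169 168 169 162 171 170 159 167 172 162 163 166 171 165 167
  163 165 164 167 166 168 168]
 [168 172 173 164 165 168 170 164 173 174 161 167 170 161 168 169 172 168
  168 165 165 165 161 171 165]
 [173 175 164 162 167 165 166 167 166 173 172 165 169 169 170 167 165 165
  163 169 166 165 168 160 166]
 [173 169 171 163 165 169 171 171 168 162 168 172 168 176 165 160 165 166
  166 167 165 168 170 165 162]
 [176 164 165 162 163 165 165 166 169 174 176 167 161 164 171 166 167 168
  167 172 167 159 162 165 165]]
```

Run:
```python
from h import *
k=optics.camera_params("wrist"); p=cv2.imread("pics/m_wrist.png"); p2,d,k,W=snap("wrist"); X,Y,Z=W[...,0],W[...,1],W[...,2]
u,v=pix([667.8,32.9,99],k); print("pred hole px",u,v)
u0,v0=int(u),int(v); hs=cv2.cvtColor(p2,cv2.COLOR_BGR2GRAY)
c=hs[v0-14:v0+15,u0-16:u0+17]; m=(c<60).astype(np.uint8); n,l,st,ce=cv2.connectedComponentsWithStats(m); print(st,ce+[u0-16,v0-14])
for j in range(1,n):
    if st[j,4]>20: print(onplane(u0-16+st[j,0]+(st[j,2]-1)/2,v0-14+st[j,1]+(st[j,3]-1)/2,99,k))
rr=np.hypot(X-667.4,Y-31.75)
for a,b in [(238,241),(241,243),(243,245),(245,247),(247,249),(249,252)]:
    q=(Z>a)&(Z<b)&(rr<25); print(a,q.sum(),np.round(np.percentile(rr[q],[50,95]),1) if q.any() else '')
q=(Z>160)&(Z<200)&(rr<20)
for a in range(166,196,3):
    w=q&(Z>a)&(Z<a+3); print(a,w.sum(),W[w].mean(0).round(1) if w.any() else '', np.ptp(Y[w]).round(1) if w.any() else '')
cv2.imwrite("pics/g_w.png",p2[100:400,170:470])
```

```text
pred hole px 315.1827308400508 215.60466271777443
[[  0   0  33  29 957]] [[315. 215.]]
238 107 [15.7 16. ]
241 267 [15. 16.]
243 427 [14.3 15.8]
245 72 [12.9 13.3]
247 73 [12.9 13.2]
249 122 [13.  13.3]
166 0  
169 0  
172 0  
175 0  
178 9 [673.3  35.4 180.3] 20.7
181 41 [675.   30.7 182.5] 20.5
184 37 [674.6  31.7 185.4] 20.2
187 264 [671.4  31.9 188.7] 20.9
190 182 [670.1  31.5 191.1] 17.2
193 23 [670.5  31.7 194.6] 9.5
```

View pics/g_w.png

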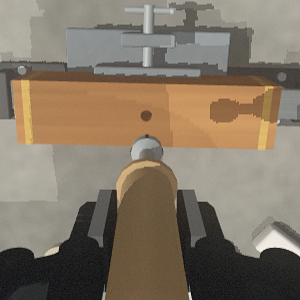

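The wrist view shows the screw hole at full-frame (316,215), just ahead of the tool. The flange top at z≈244.5 puts the point at about 171 mm. I'll shift +1.3 mm in x and +0.4 mm in y, lower 41 mm, and check.

```bash
python3 -m pendant '[[0.1,-0.4,-1.3,5,0],[0.1,0,0,10,0],[0.1,0,0,10,0],[0.1,0,0,8,0],[0.1,0,0,5,0],[0.1,0,0,3,0],[0.1,0,0,0,0],[0.1,0,0,0,0],[0.1,0,0,0,0],[0.1,0,0,0,0]]' && python3 -m pendant '[[0.1,0,0,0,0],[0.1,0,0,0,0],[0.1,0,0,0,0],[0.1,0,0,0,0],[0.1,0,0,0,0]]'; python3 meas.py
python3 - <<'E'
from h import *
p=cv2.imread("pics/m_wrist.png"); k=optics.camera_params("wrist"); s=r.sense(); gz=s["tool_pos"][2]
p,d,k,W=snap("wrist"); X,Y,Z=W[...,0],W[...,1],W[...,2]; rr=np.hypot(X-668.5,Y-32)
q=(rr>14.2)&(rr<15.8)&(Z>190)&(Z<215); print("flange top z",np.percentile(Z[q],[80,95]).round(1), "pred hole",pix([668.3,32.2,99],k))
for c in ["scene","top"]:
    p,d,k,W=snap(c); X,Y,Z=W[...,0],W[...,1],W[...,2]
    m=(np.hypot(X-649.7,Y+150.1)<30)&(Z>80)&(Z<92); print(c,"pin top",m.sum(),W[m].mean(0).round(1) if m.any() else '')
    m=(X>560)&(X<780)&(Y>-150)&(Y<220)&(Z>92)&(Z<106); P=W[m]; ax=np.array([.094,.9956]); t=(P[:,:2]-[666.8,31.1])@ax; print(c,"mallet ends",np.percentile(t,[0.3,99.7]).round(1))
    W0=cloud(np.load(f"pics/{c}0.npy"),optics.camera_params(c)); P=W0[(W0[...,0]>560)&(W0[...,0]<780)&(W0[...,1]>-150)&(W0[...,1]<220)&(W0[...,2]>92)&(W0[...,2]<106)]; t=(P[:,:2]-[666.8,31.1])@ax; print("  before",np.percentile(t,[0.3,99.7]).round(1))
p=cv2.imread("pics/m_wrist.png"); s1=cv2.imread("pics/m_scene.png"); cv2.imwrite("pics/final.png",np.hstack([p[100:460,140:500],s1[180:540][:300,180:480].copy().repeat(1,0) if False else cv2.resize(s1[250:430,170:350],(360,360))]))
E
```

```text
time: 25.8
tool_pos: [675.3, 31.5, 234.4]
tcp_rot: [-179.9, 0.0, -93.9]
ft_force: [1.0, -0.2, -1.2]
finger_gap: 25.2
time: 26.3
tool_pos: [675.0, 31.5, 233.8]
tcp_rot: [180.0, -0.0, -93.9]
ft_force: [-0.2, 0.5, -2.4]
finger_gap: 25.1
[675.   31.5 233.8] [-0.2  0.5 -2.4] 25.13468377803975
scene cutter 50 [667.8  35.4 147.7] zmin 139.9
wrist (array([668.8 ,  32.44,  -0.81,  -6.82]), np.float64(0.18), 989)
wrist cutter 529 [672.8  32.2 147.5] zmin 138.9
flange top z [202.5 202.9] pred hole [316.68669679 230.32965979]
scene pin top 15 [ 658.8 -147.3   85.4]
scene mallet ends [-112.9  116.5]
  before [-114.1  116.2]
top pin top 73 [ 649.2 -151.    84.8]
top mallet ends [-115.6  -45.8]
  before [-115.1  113.9]
```

```bash
python3 -c "
from bench import hand_in
print(hand_in())"
```

```text
the job is handed in; nothing more can be done
None
```

The locking pin is home in the fork, and the job was handed in at about 26.5 s with the countersink held upright above the screw hole.

- **Pin:** It went down until the collar stopped on the ear (z held at 64.9 mm while the push rose to 23 N), and I let go of it. The last check read the head's top at about 85 mm against 86 mm nominal. The scene camera shows the mallet head unmoved within about 1 mm.
- **Countersink:** I took the small wooden one from the holster. The pendant cannot tilt the tool, so I turned it upright in the grip by levering its point against the tube's lip, in two passes.
- **Final pose:** The lean is about 0.8° by the wrist camera. The point is about 31 mm above the head and within about 1 mm of the hole's axis. No contact force showed over the head, only about the tool's weight.

**Disagreements and gaps:**
- **Cameras:** The wrist camera and the fixed cameras differ by 1–2 mm, so I compared positions within one camera only.
- **Tilt fits:** After the second levering pass the wrist, scene and top fits read about 1°, 0.5° and 2.7°. The last two had few points, and I trusted the wrist.
- **Hidden or unseen:** In the last check the arm hid the far end of the mallet head from the top camera. The picture limit kept me from viewing the last image, so that check is by numbers only.
- **Bystanders:** I did not re-measure the disc, stone or tin at the end; all moves passed well above them.

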